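Hold the rotator's service cover down on its seal

TASK

The loose metal cover plate lying in the steel tray belongs on the service opening in the top of the tube rotator. Pick it up by its upright lug, lower it over the two studs onto the rubber seal, and press it straight down with a steady push of about ten newtons, so that the seal is squashed by about a third of its height and never flat, keeping that push for three seconds so that a colleague can put the nuts on. The job finishes while you are still holding the cover pressed down: do not let go or ease off, and leave the tube rack and the nut dish where they stand.

Things in the scene. Friction and masses are not known exactly. Their poses are not given: they have to be found in the camera images.
- cover_grip (a point): Loose aluminium cover, 0.24 to 0.38 kg: plate 150 x 90 x 6 mm (x, y, z) with a solid upright lug in its middle, 60 (x) x 16 (y) x 40 mm high. Two 12 mm through holes at x = +62 and -62 mm, y = 0; the same after a half turn. Starts flat in the tray, lug up. This point: in the lug's middle, 26 mm above the plate's upper face, 14 mm below the lug's top. Axes: the cover's, z up.
- tray: Low open dark steel tray, 260 x 320 mm (x, y), 25 mm high, walls and floor about 4 mm thick, fixed to the bench; the cover starts in it. Origin: centre of its underside. It may stand left or right of the robot's midline, with the rotator on the other side.
- rotator: Tube rotator: white box 220 x 300 x 85 mm (x, y, z), fixed to the bench. Origin: centre of its underside, z up. On its deck at y = +85 mm is a white rotor disc 92 mm across, its hub reaching 44 mm above the deck; at y = -70 mm is the service opening.
- seat (a point): Centre of the service opening, at deck height (85 mm above the bench); axes are the rotator's, z up. Two upright steel studs, 8 mm diameter, tapered tips, at x = +62 and -62 mm, y = 0, end 30 mm above the deck. Between them a rubber seal, a frame 100 x 70 mm (x, y), stands 14 mm above the deck. With the cover just touching the free seal, cover_grip is 46 mm above this point.
- seal (a joint): How far the rubber seal is squashed down, in m: 0 free, growing as it is pressed, 0.010 quite flat. It acts as a spring of 2.5 N per mm: the cover's weight alone gives about 0.0012, about ten newtons more gives about 0.005. It sinks straight down, without tilting.
- tube_rack: Bystander: loose red tube rack, 85 x 220 x 45 mm, beyond the work. Origin at the centre of its underside.
- nut_dish: Bystander: loose round steel dish, 72 mm across, 18 mm high, with two nuts in it, beyond the work. Origin at the centre of its underside.
Not all that is in view belongs to the job. Several things look just like the part that bears cover_grip: the one meant starts farthest from the robot's base.

How it is judged:
By the outcome, as a careful person would: the job done as asked, in the order asked, and still so for the second after the job is handed in, while the arm keeps its last pose, push and grip.
It also fails if it takes over 58 s, if anything falls off the work surface, if the arm or the gripper's body presses on something with over 40 N, if the wrist force passes 120 N, or if a joint passes its speed limit or range.

ROBOT

A 7-joint arm with a two-finger parallel gripper is mounted at the origin on the work surface. World frame = base frame: x ahead of the robot, y to its left, z up, the work surface at z = 0. Lengths are in mm, angles in rad, forces in N, time in s.
With the tool pointing down it reaches from about 400 to 875 mm from the base axis. Payload 4.4 kg.
Tool frame: the origin (TCP) lies at the very end of the fingers, on their centre line; the grasp point (between the pads) lies 19 mm behind it; y points along the fingers, z is the direction in which the jaws open and shut, and the axes are right-handed (so a half turn about y gives the same grasp; the last joint's range is limited). The gripper opens to 85 mm and grips with 20 to 120 N. Pads are 22 mm wide; open, the fingers measure 114 mm over their backs; the gripper's body (76 mm by 85 mm) begins 54 mm behind the grasp point. The pads swing forward as they close: fully open they stand 13 mm farther back than shut.
Start: joints at [1.092, 0.628, 0.038, 1.517, -0.027, 0.996, -0.02], TCP at [260.792, -595.403, 231.313] pointing down, gripper open.
Joint ranges: [-3.06, 3.06], [-0.37, 2.12], [-1.25, 1.32], [0.18, 2.47], [-1.1, 4.24], [0.23, 1.98], [-2.94, 2.94]. Speed limits (rad/s): [2.57, 2.57, 3.14, 3.14, 3.14, 3.14, 3.14].

INTERFACE

Orientations are given as [roll, pitch, yaw] about the fixed x, y, z axes, in that order (R = Rz(yaw) Ry(pitch) Rx(roll)).
In Python, from cell import ctrl, imaging, finish_job gives the robot as it stands.
- The arm moves only by the shell command python3 -m inch 'ROWS'. ROWS is JSON, one flat list of numbers, 7 for each row, row after row: the opening, from 0 (shut) to 1 (fully open), then the shift along the tool's x, y, z in cm, then the turn, a rotation vector about the tool's x, y, z in degrees. A call has 1 to 12 rows; each row is the pose to reach, as a shift and turn from the pose commanded when the call began, along the tool's axes at that moment; what a row does not reach only later rows make up. A row lasts 1/10 s, in which the tool goes at most 50 mm and 8.59 degrees, less where a joint would pass 70% of its speed; a pose out of reach is approached as far as the arm can. A call with a gripper value outside its range is refused whole. The fingers move at their own pace and stop on an object; the grip force is fixed at half the most. Time passes only in rows, so rows that repeat a pose let the fingers close. It gives the time, the measured TCP pose, the force and the opening at its end, in the units of the state.
- ctrl.read_state(): the state, without advancing time (a new reading comes with each control period).
- imaging.get_image(name): name is "scene" or "top" or "wrist"; returns a dict with "img" (480x640x3 uint8, red, green, blue), "fx", "fy", "cx", "cy" (pixels), "dist" ([k1, k2, p1, p2, k3] as OpenCV has them; the pictures are not rectified), "R" (3x3) and "t" (3): a world point X has camera coordinates R X + t. Camera axes: x right, y down, z forward; pixel columns grow to the right and rows downward; lengths in mm; the calibration is good to about 2 mm. A picture is of the moment at which its call begins. There is no depth.
- finish_job(): hands the job in, once; it reports no verdict.
The state is a dict: "clock": time; "qpos": joint angles; "qd": joint speeds; "tau": joint torques, N m; "eef_pos": TCP position; "tool_rot": TCP orientation; "force": force on the tool from outside, world axes, zero at the start; "torque": the same for the moment, N m; "width": finger opening in mm.
Only numpy, scipy, OpenCV 4.12 (cv2) and the standard library are available. Lean on these libraries where they do the work, as an engineer would, in place of code of your own. Each camera call takes 0.05 s, during which the arm holds its last target.

## Working session

There is one attempt and no reset: what is moved stays moved. The work goes in short steps, Python scripts to look and compute and a shell command to move; the robot and the scene stay as the last step left them, time stands still between calls to the robot, and variables do not carry over. Pictures are saved under pics/ and viewed, and the job is handed in when it is done.

```bash
ls; mkdir -p pics; python3 - <<'E'
from cell import ctrl, imaging
import cv2
print(ctrl.read_state())
for n in ("scene","top","wrist"):
    d=imaging.get_image(n)
    cv2.imwrite(f"pics/{n}0.png",d["img"][:,:,::-1])
    print(n,{k:(v if not hasattr(v,'tolist') else v.tolist()) for k,v in d.items() if k!="img"})
E
```

```text
pics
{'clock': 0.0, 'qpos': array([ 1.09221106,  0.62935431,  0.03842885,  1.51839538, -0.02700371,
        0.99626468, -0.02002159]), 'qd': array([ 0.00103541,  0.00013421, -0.00140983,  0.00260035,  0.00178107,
        0.00075442, -0.00160433]), 'tau': array([ 9.50051071e-04, -5.63395286e+01,  1.22620057e+00, -1.93439215e+01,
        1.09399142e-02,  1.06452414e-02, -7.36993570e-06]), 'eef_pos': array([ 260.53674739, -594.8126522 ,  230.374774  ]), 'tool_rot': array([-1.57270041e+00, -1.52015808e-05, -2.72882101e+00]), 'force': array([ 0.39458425,  0.54143042, -0.95297917]), 'torque': array([-0.00309747, -0.04191346,  0.02373947]), 'width': 85.08658748880299}
scene {'fx': 540.9494230338078, 'fy': 540.9494230338078, 'cx': 312.19050706885514, 'cy': 237.27940786381703, 'dist': [-0.07334254363921766, 0.0, 0.0, 0.0, 0.0], 'R': [[0.6142198000110368, 0.7891349723395533, -0.00018084538645506433], [0.6568597463350292, -0.5113909288134637, -0.5540889744183548], [-0.437343470191431, 0.3402136290008897, -0.8324574317783235]], 't': [-290.6892025086714, -289.524407746206, 1442.6316958048683]}
to
[... 158 characters left out ...]
: [[0.017453173758079435, -0.999780384308592, 0.011600425747985983], [-0.9840612457255696, -0.019230020496848698, -0.17678707807057284], [0.17697132927909628, -0.008330033820761222, -0.9841807553238047]], 't': [-29.41107207725887, 522.3189765022743, 1309.8335195747654]}
wrist {'fx': 346.5537501447826, 'fy': 346.5537501447826, 'cx': 313.6830241957048, 'cy': 242.82886808839916, 'dist': [-0.04332382493189925, 0.0, 0.0, 0.0, 0.0], 'R': [[0.4014029686455076, -0.9159008744691818, -0.0011157549754464775], [-0.8682954389373506, -0.38092646859331697, 0.3177389750182086], [-0.2914424256747305, -0.1265725628705376, -0.948177567149327]], 't': [-648.7415466271082, -40.265991396157354, 381.0370596819807]}
```

View pics/top0.png

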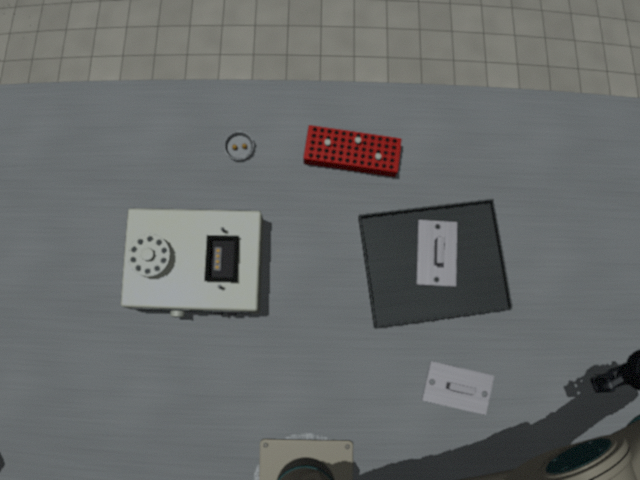

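View pics/scene0.png

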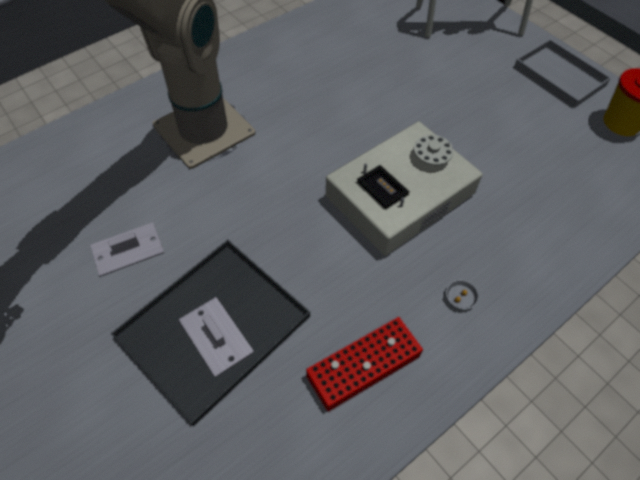

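View pics/wrist0.png

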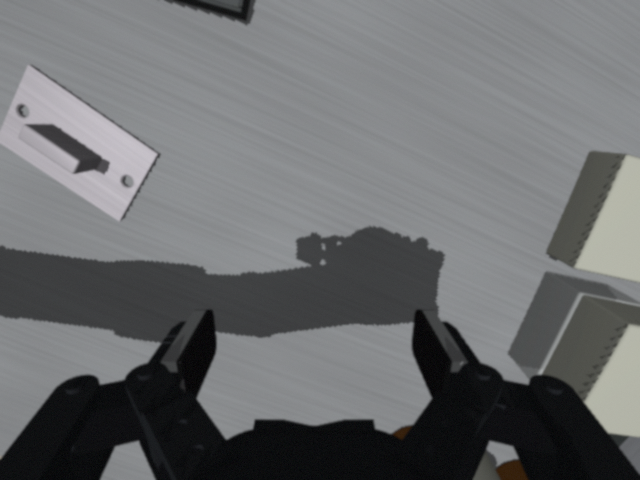

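The top view shows two look-alike covers: A at (437,253), lying in the tray, and B at (459,387), on the bare bench near the base. The task names the one in the tray, farthest from the base, so A fits. The rotator is at (193,260), its opening at (222,258) with studs near (224,231) and (221,288). I'll measure these and confirm with an enlarged crop.

```bash
cat > h.py <<'E'
import numpy as np, cv2
def ray(d,px):
    K=np.array([[d["fx"],0,d["cx"]],[0,d["fy"],d["cy"]],[0,0,1]])
    u=cv2.undistortPoints(np.array(px,float).reshape(-1,1,2),K,np.array(d["dist"])).reshape(-1,2)
    R=np.array(d["R"]);t=np.array(d["t"])
    return -R.T@t, np.c_[u,np.ones(len(u))]@R
def plane(d,px,z):
    C,v=ray(d,px); return C+v*((z-C[2])/v[:,2])[:,None]
def proj(d,X):
    K=np.array([[d["fx"],0,d["cx"]],[0,d["fy"],d["cy"]],[0,0,1]])
    return cv2.projectPoints(np.array(X,float).reshape(-1,1,3),cv2.Rodrigues(np.array(d["R"]))[0],np.array(d["t"]),K,np.array(d["dist"]))[0].reshape(-1,2)
def tri(d1,p1,d2,p2):
    A=[];b=[]
    for d,p in((d1,p1),(d2,p2)):
        C,v=ray(d,[p]); v=v[0]/np.linalg.norm(v[0]); M=np.eye(3)-np.outer(v,v); A.append(M);b.append(M@C)
    return np.linalg.lstsq(np.vstack(A),np.hstack(b),rcond=None)[0]
E
python3 - <<'E'
from cell import imaging
from h import *
d=imaging.get_image("top"); s=imaging.get_image("scene")
def up(im,x0,y0,x1,y1,k,name): cv2.imwrite(name,cv2.resize(im[y0:y1,x0:x1,::-1],None,fx=k,fy=k,interpolation=cv2.INTER_CUBIC))
up(d["img"],350,190,520,430,2.4,"pics/cov_t.png".replace("_t","_top"))
up(d["img"],190,210,270,310,6,"pics/seat_top.png")
up(s["img"],170,285,270,385,6,"pics/cov_sc.png")
up(s["img"],345,155,425,220,8,"pics/seat_sc.png")
def rect(d,mask,z,roi):
    x0,y0,x1,y1=roi; m=np.zeros_like(mask); m[y0:y1,x0:x1]=mask[y0:y1,x0:x1]
    c=max(cv2.findContours(m,cv2.RETR_EXTERNAL,cv2.CHAIN_APPROX_NONE)[0],key=cv2.contourArea)
    c=cv2.convexHull(c)
    P=plane(d,c.reshape(-1,2),z)[:,:2].astype(np.float32)
    return cv2.minAreaRect(P), cv2.minAreaRect(c)[0]
for n,dd,roi1 in(("top",d,(400,205,475,300)),("scene",s,(170,285,270,385))):
    g=cv2.cvtColor(dd["img"],cv2.COLOR_RGB2GRAY)
    print(n,"cover",rect(dd,(g>115).astype(np.uint8),10,roi1))
g=cv2.cvtColor(d["img"],cv2.COLOR_RGB2HSV)
g=d["img"].astype(int)
m=((g[...,0]>175)&(g[...,2]<g[...,0]+3)).astype(np.uint8)
print("rot",rect(d,m,85,(110,195,275,320)))
E
```

```text
top cover (((527.4889526367188, -291.9140625), (89.7096176147461, 149.6175537109375), 87.51392364501953), (436.53375244140625, 252.58416748046875))
scene cover (((525.4559326171875, -292.89044189453125), (88.2010498046875, 147.66416931152344), 87.81710052490234), (215.82130432128906, 335.2220458984375))Traceback (most recent call last):
  File "<stdin>", line 21, in <module>
  File "<stdin>", line 11, in rect
ValueError: max() iterable argument is empty
```

View pics/cov_top.png

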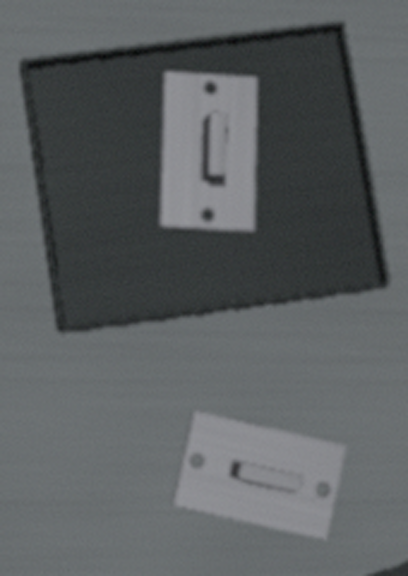

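View pics/seat_top.png

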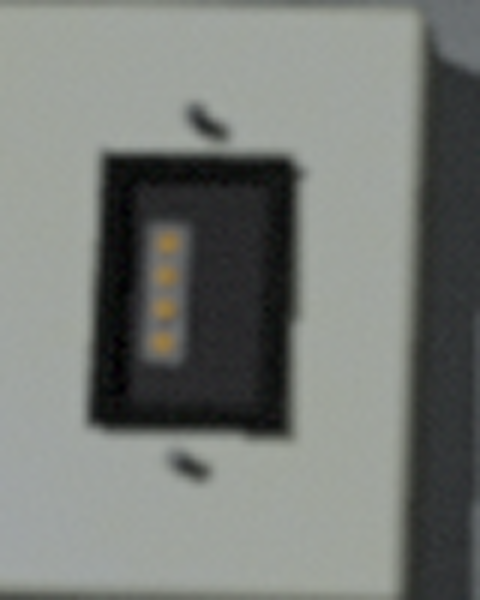

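View pics/seat_sc.png

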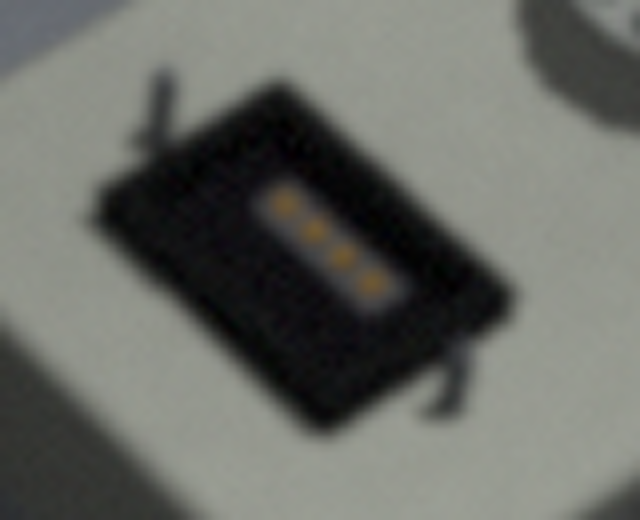

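View pics/cov_sc.png

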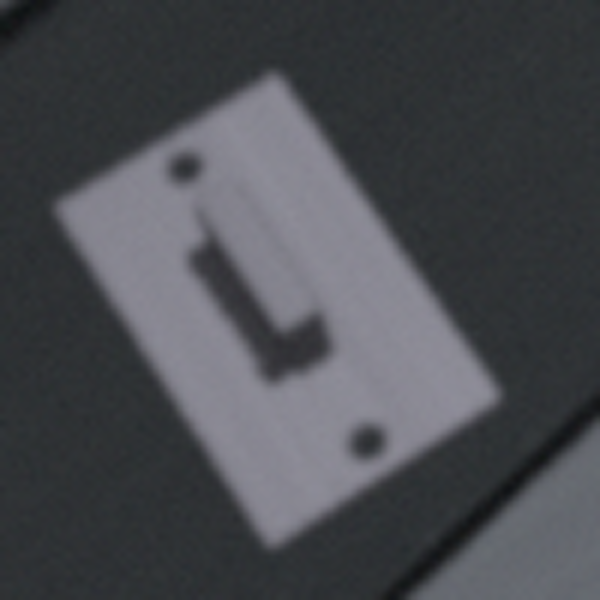

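The crops confirm A: plate with upright lug inside the tray, holes at about (437,226) and (436,279) in the top view. The measured 89.7 x 149.6 mm matches the given size. Next I'll measure the rotator deck and seal.

```bash
python3 - <<'E'
from cell import imaging
from h import *
d=imaging.get_image("top"); s=imaging.get_image("scene")
np.set_printoptions(precision=1,suppress=True)
for n,dd,roi,roi2 in(("top",d,(110,195,275,320),(198,225,248,290)),("scene",s,(320,115,490,255),(352,160,412,212))):
    im=dd["img"]; print(n,im[225,192] if n=="top" else im[190,345])
    g=cv2.GaussianBlur(cv2.cvtColor(im,cv2.COLOR_RGB2GRAY),(3,3),0)
    x0,y0,x1,y1=roi
    m=np.zeros(g.shape,np.uint8); m[y0:y1,x0:x1]=(g[y0:y1,x0:x1]>(145 if n=="top" else 145))
    c=max(cv2.findContours(m,cv2.RETR_EXTERNAL,cv2.CHAIN_APPROX_NONE)[0],key=cv2.contourArea)
    r=cv2.minAreaRect(plane(dd,cv2.convexHull(c).reshape(-1,2),85)[:,:2].astype(np.float32)); print("deck",r)
    x0,y0,x1,y1=roi2
    m=np.zeros(g.shape,np.uint8); m[y0:y1,x0:x1]=(g[y0:y1,x0:x1]<70)
    m=cv2.morphologyEx(m,cv2.MORPH_OPEN,np.ones((5,5)))
    c=max(cv2.findContours(m,cv2.RETR_EXTERNAL,cv2.CHAIN_APPROX_NONE)[0],key=cv2.contourArea)
    for z in(92,99): print("seal",z,cv2.minAreaRect(plane(dd,cv2.convexHull(c).reshape(-1,2),z)[:,:2].astype(np.float32)))
# stud tips: top crop 6x origin(190,210); scene 8x origin (345,155)
T=[(190+190/6,210+108/6),(190+175/6,210+458/6)]
S=[(345+165/8,155+75/8),(345+460/8,155+345/8)]
# bottoms scene
print("tips top@115",plane(d,T,115)); print("tips scene@115",plane(s,S,115))
print(tri(d,T[0],s,S[1]),tri(d,T[1],s,S[0]))
E
```

```text
top [159 163 156]
deck ((491.629150390625, 259.12786865234375), (291.68536376953125, 211.36778259277344), 89.82888793945312)
seal 92 ((491.36346435546875, 187.8644561767578), (70.12071228027344, 98.6688003540039), 89.57899475097656)
seal 99 ((490.2310485839844, 186.79901123046875), (69.74015808105469, 98.1333236694336), 89.5790023803711)
scene [144 147 138]
deck ((491.8511047363281, 255.3575897216797), (281.657470703125, 207.03822326660156), 89.5711669921875)
seal 92 ((488.12677001953125, 186.77195739746094), (114.27236938476562, 77.45055389404297), 0.07446080446243286)
seal 99 ((491.90203857421875, 182.37142944335938), (113.42896270751953, 76.87892150878906), 0.0744587630033493)
tips top@115 [[552.7 188.  115. ]
 [427.9 187.6 115. ]]
tips scene@115 [[431.3 185.9 115. ]
 [553.2 185.5 115. ]]
[552.6 187.6 113. ] [428.5 188.5 110.5]
```

A is confirmed as the cover: centre about (526.5, -292.4), yaw -2.4°. The seat is at about (490.5, 187.3) with yaw near -0.3°; stud tips triangulate to roughly the right height (113 and 110.5 mm against 115) and are 124.8 mm apart in the top view (124 given). Next I'll move above the cover.

```bash
cat >> h.py <<'E'
from scipy.spatial.transform import Rotation as Ro
def delta(st,target,yawdeg):
    R=Ro.from_euler("xyz",st["tool_rot"]); 
    T=Ro.from_euler("xyz",[-np.pi/2,0,np.deg2rad(yawdeg)])
    return R.inv().apply(np.array(target)-st["eef_pos"])/10, np.rad2deg((R.inv()*T).as_rotvec())
E
python3 - <<'E'
from cell import ctrl
from h import *
print(delta(ctrl.read_state(),[526.5,-292.4,150],-182.4))
E
```

```text
(array([-36.49325623,   8.11656243, -17.08108087]), array([2.54858856e-02, 2.60474012e+01, 3.30389487e-03]))
```

```bash
python3 -m inch '[1,-1.5,0.3,-0.7,0,1,0, 1,-4.5,1,-2.1,0,3,0, 1,-8.5,1.9,-4,0,6,0, 1,-12.8,2.8,-6,0,9,0, 1,-17.1,3.8,-8,0,12,0, 1,-21.4,4.8,-10,0,15,0, 1,-25.7,5.7,-12,0,18,0, 1,-30,6.7,-14,0,21,0, 1,-33.5,7.4,-15.7,0,24,0, 1,-35.7,7.9,-16.7,0,25.5,0, 1,-36.5,8.1,-17.1,0,26,0, 1,-36.5,8.1,-17.1,0,26,0]'; python3 -m inch '[1,0,0,0,0,0,0,1,0,0,0,0,0,0,1,0,0,0,0,0,0]'
python3 - <<'E'
from cell import ctrl,imaging
from h import *
st=ctrl.read_state();print(st["eef_pos"],np.rad2deg(st["tool_rot"]),st["qpos"],st["force"])
print(delta(st,[526.5,-292.4,18],-182.4))
d=imaging.get_image("wrist"); cv2.imwrite("pics/w1.png",d["img"][:,:,::-1])
print(proj(d,[[526.5,-292.4,50],[526.5,-292.4,10]]))
E
```

```text
clock: 1.55
eef_pos: [527.0, -291.3, 150.0]
tool_rot: [-1.571, -0.0, 3.103]
force: [0.1, -0.1, 0.2]
width: 85.2
clock: 1.85
eef_pos: [525.5, -294.2, 150.8]
tool_rot: [-1.57, 0.0, 3.098]
force: [-0.1, 0.3, -0.6]
width: 85.6
[ 525.48242192 -294.21296218  150.7523398 ] [-8.99507988e+01  9.88243718e-03  1.77489886e+02] [ 0.3559515   0.66162213  0.17225621  1.73848966 -0.153414    0.75405774
 -1.01005495] [-0.10894872  0.26657706 -0.57080579]
(array([-0.09143044, 13.27508569, -0.19697852]), array([-0.04921072, -0.11011812, -0.00983515]))
[[312.31781635 243.07275391]
 [312.44774466 228.12291264]]
```

View pics/w1.png

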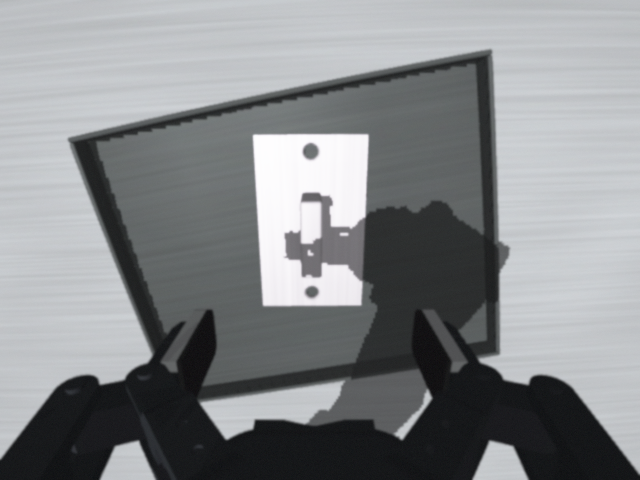

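The wrist view shows the cover in the tray with holes at (310.5,151) and (312,292), between the open jaws in column. I'll take a quick cross-check from the holes.

```bash
python3 - <<'E'
from cell import ctrl,imaging
from h import *
st=ctrl.read_state()
d=imaging.get_image("wrist")
g=cv2.cvtColor(d["img"],cv2.COLOR_RGB2GRAY)
c=[]
for y0,y1 in((140,163),(282,302)):
    m=(g[y0:y1,300:322]<190).astype(np.uint8); M=cv2.moments(m,True); c.append((300+M["m10"]/M["m00"],y0+M["m01"]/M["m00"]))
P=plane(d,c,9);print(c,P,P.mean(0),np.linalg.norm(P[0]-P[1]),np.rad2deg(np.arctan2(*(P[0]-P[1])[[1,0]])))
m=np.zeros_like(g);m[125:315,240:380]=g[125:315,240:380]>190
k=max(cv2.findContours(m,0,cv2.CHAIN_APPROX_NONE)[0],key=cv2.contourArea)
print(cv2.minAreaRect(plane(d,cv2.convexHull(k).reshape(-1,2),10)[:,:2].astype(np.float32)))
print(st["eef_pos"],np.rad2deg(st["tool_rot"]))
print(delta(st,[*P.mean(0)[:2],18],-182.4))
E
```

```text
[(310.8009478672986, 151.18009478672985), (311.7285714285714, 291.87142857142857)] [[ 590.3056615  -293.48635422    9.        ]
 [ 466.25070075 -288.66841083    9.        ]] [ 528.27818112 -291.07738252    9.        ] 124.14848313293493 -2.224088069025676
((528.4080200195312, -291.0467529296875), (90.68958282470703, 150.34432983398438), 87.67559814453125)
[ 525.72657182 -293.83563093  150.67807896] [-8.99655105e+01  1.49264563e-02  1.77517665e+02]
(array([-0.23951866, 13.26769581, -0.29460399]), array([-0.0345002 , -0.08233942, -0.01490167]))
```

The wrist, top and scene views agree to about 2 mm. I'll descend, leaving the last 12 mm slow.

```bash
python3 -m inch '[1,-0.1,1,-0.1,0,0,0, 1,-0.2,3,-0.25,0,0,0, 1,-0.2,5,-0.25,0,0,0, 1,-0.2,7,-0.25,0,0,0, 1,-0.2,9,-0.25,0,0,0, 1,-0.2,10.5,-0.25,0,0,0, 1,-0.2,11.7,-0.25,0,0,0, 1,-0.2,12.5,-0.25,0,0,0, 1,-0.2,13,-0.25,0,0,0, 1,-0.2,13.2,-0.25,0,0,0, 1,-0.2,13.2,-0.25,0,0,0, 1,-0.2,13.2,-0.25,0,0,0]'
python3 - <<'E'
from cell import ctrl,imaging
from h import *
st=ctrl.read_state()
print(st["eef_pos"],np.rad2deg(st["tool_rot"]),st["force"])
d=imaging.get_image("wrist"); cv2.imwrite("pics/w2.png",d["img"][:,:,::-1])
E
```

```text
clock: 3.15
eef_pos: [529.0, -290.2, 18.9]
tool_rot: [-1.57, 0.001, 3.101]
force: [0.9, 0.2, 0.2]
width: 85.2
[ 529.0328045  -290.16083566   18.89137595] [-8.99745328e+01  5.60008073e-02  1.77650947e+02] [0.92054869 0.23948659 0.16834185]
```

View pics/w2.png

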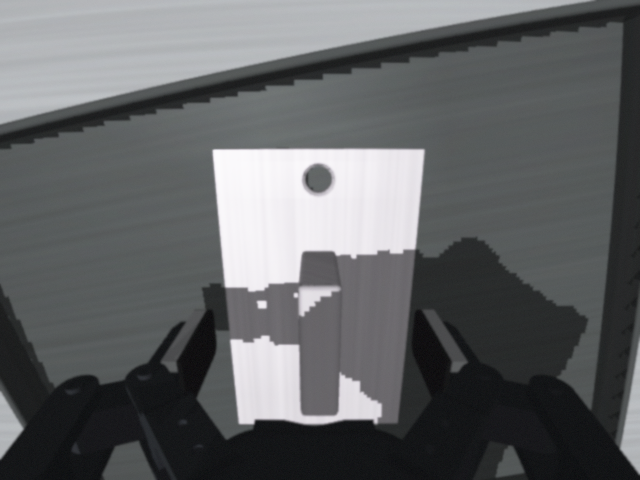

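The lug is centred at column 320, with the jaws' middle at about 314.5, so it sits about 1.5–2 mm to the right (+tool z). That agrees with the target y of -291.7. I'll nudge and close.

```bash
python3 -m inch '[1,0.1,0,0.15,0,0,0, 1,0.1,0,0.15,0,0,0, 0,0.1,0,0.15,0,0,0, 0,0.1,0,0.15,0,0,0, 0,0.1,0,0.15,0,0,0, 0,0.1,0,0.15,0,0,0, 0,0.1,0,0.15,0,0,0, 0,0.1,0,0.15,0,0,0, 0,0.1,0,0.15,0,0,0, 0,0.1,0,0.15,0,0,0, 0,0.1,0,0.15,0,0,0, 0,0.1,0,0.15,0,0,0]'
python3 - <<'E'
from cell import ctrl,imaging
from h import *
st=ctrl.read_state()
print(st["eef_pos"],np.rad2deg(st["tool_rot"]),st["force"],st["torque"],st["width"])
d=imaging.get_image("wrist"); cv2.imwrite("pics/w3.png",d["img"][:,:,::-1])
E
```

```text
clock: 4.4
eef_pos: [527.7, -291.6, 18.5]
tool_rot: [-1.57, 0.0, 3.1]
force: [0.1, -0.8, 3.0]
width: 15.0
[ 527.69432664 -291.6140196    18.51807219] [-8.99816100e+01  2.08272027e-02  1.77643112e+02] [ 0.09658385 -0.80550509  3.00376601] [-0.09758035  0.11048513  0.04677475] 15.016112052265651
```

View pics/w3.png

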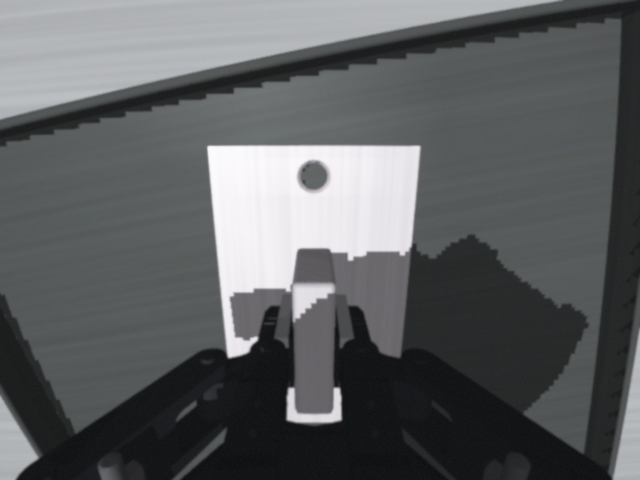

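The lug is gripped: width 15 mm, pads either side at columns 293–337. Lifting.

```bash
python3 -m inch '[0,0,-0.3,0,0,0,0, 0,0,-1,0,0,0,0, 0,0,-2,0,0,0,0, 0,0,-3.5,0,0,0,0, 0,0,-5.5,0,0,0,0, 0,0,-7.5,0,0,0,0, 0,0,-9.5,0,0,0,0, 0,0,-11.5,0,0,0,0, 0,0,-13.3,0,0,0,0, 0,0,-14.5,0,0,0,0, 0,0,-15,0,0,0,0, 0,0,-15,0,0,0,0]'
python3 -m inch '[0,0,0,0,0,0,0, 0,0,0,0,0,0,0]'
python3 - <<'E'
from cell import ctrl,imaging
from h import *
st=ctrl.read_state()
print(st["eef_pos"],np.rad2deg(st["tool_rot"]),st["force"],st["torque"],st["width"])
print(delta(st,[490.5,187.3,st["eef_pos"][2]],-180.3))
d=imaging.get_image("wrist"); cv2.imwrite("pics/w4.png",d["img"][:,:,::-1])
E
```

```text
clock: 5.65
eef_pos: [527.8, -291.5, 169.1]
tool_rot: [-1.57, 0.001, 3.101]
force: [0.1, -0.2, -2.9]
width: 15.0
clock: 5.85
eef_pos: [527.0, -291.0, 167.3]
tool_rot: [-1.572, -0.002, 3.101]
force: [-0.1, -0.1, -3.3]
width: 15.0
[ 526.96589948 -291.01374557  167.33038213] [-9.00488052e+01 -1.02755137e-01  1.77652991e+02] [-0.10920925 -0.12512083 -3.31216558] [ 0.03906943 -0.01823608  0.04471769] 15.012028867608377
(array([  5.60229232,   0.05062919, -47.64189089]), array([ 0.05063559, -2.04705213,  0.10187237]))
```

View pics/w4.png

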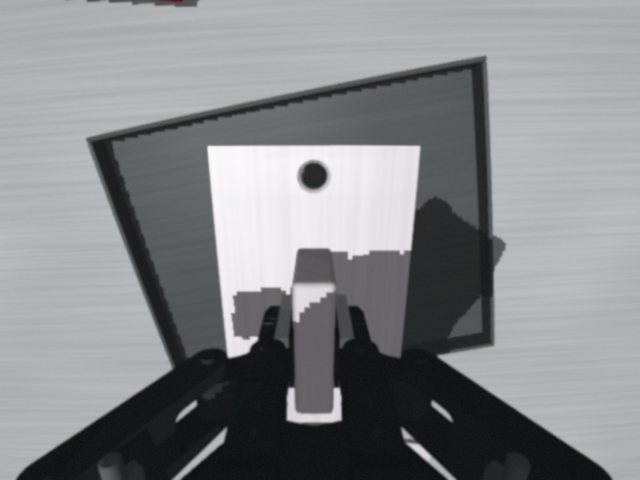

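Lifted cleanly, about 0.3 kg, with no shift in the grip. Next I'll cross to above the seat.

```bash
python3 -m inch '[0,0.1,0,-1,0,0,0, 0,0.4,0,-3.2,0,-0.2,0, 0,0.8,0,-6.5,0,-0.4,0, 0,1.2,0,-10.2,0,-0.5,0, 0,1.6,0,-14,0,-0.6,0, 0,2.1,0,-18,0,-0.8,0, 0,2.6,0,-22,0,-1,0, 0,3.1,0,-26,0,-1.2,0, 0,3.5,0,-30,0,-1.4,0, 0,4,0,-34,0,-1.6,0, 0,4.4,0,-37.5,0,-1.8,0, 0,4.8,0,-40.5,0,-2,0]'
python3 - <<'E'
from cell import ctrl
from h import *
st=ctrl.read_state()
print(st["eef_pos"],np.rad2deg(st["tool_rot"]),st["qpos"],st["width"])
print(delta(st,[490.5,187.3,168],-180.3))
E
```

```text
clock: 7.1
eef_pos: [495.2, 118.4, 168.2]
tool_rot: [-1.572, -0.001, 3.138]
force: [0.8, 0.3, -2.9]
width: 15.1
[495.2219138  118.35598103 168.17809297] [-9.00499313e+01 -3.11689032e-02  1.79791178e+02] [-0.43167547  0.52688787  0.20758269  1.97628194 -0.17250929  0.65532391
 -1.68872647] 15.050615425127612
(array([ 0.49730602,  0.02408652, -6.89261677]), array([0.04990647, 0.0911641 , 0.03120862]))
```

```bash
python3 -m inch '[0,0.1,0,-1.8,0,0,0, 0,0.2,0,-3.5,0,0,0, 0,0.3,0,-5,0,0,0, 0,0.4,0,-6.2,0,0,0, 0,0.5,0,-6.8,0,0,0, 0,0.5,0,-6.9,0,0,0, 0,0.5,0,-6.9,0,0,0, 0,0.5,0,-6.9,0,0,0]'
python3 - <<'E'
from cell import ctrl,imaging
from h import *
st=ctrl.read_state()
print(st["eef_pos"],np.rad2deg(st["tool_rot"]),st["force"],st["width"])
for n in("wrist","scene","top"):
    d=imaging.get_image(n); im=d["img"][:,:,::-1]
    if n=="scene": im=cv2.resize(im[100:260,310:500],None,fx=4,fy=3.7,interpolation=2)
    if n=="top": im=cv2.resize(im[190:330,110:290],None,fx=4,fy=4,interpolation=2)
    cv2.imwrite(f"pics/{n}5.png",im)
E
```

```text
clock: 7.9
eef_pos: [491.8, 183.2, 168.4]
tool_rot: [-1.57, 0.0, 3.134]
force: [0.9, 0.4, -3.7]
width: 15.0
[491.82293031 183.19349558 168.36779111] [-8.99669169e+01  5.12225099e-03  1.79564242e+02] [ 0.87202527  0.4202332  -3.66860357] 14.989523588263415
```

View pics/wrist5.png

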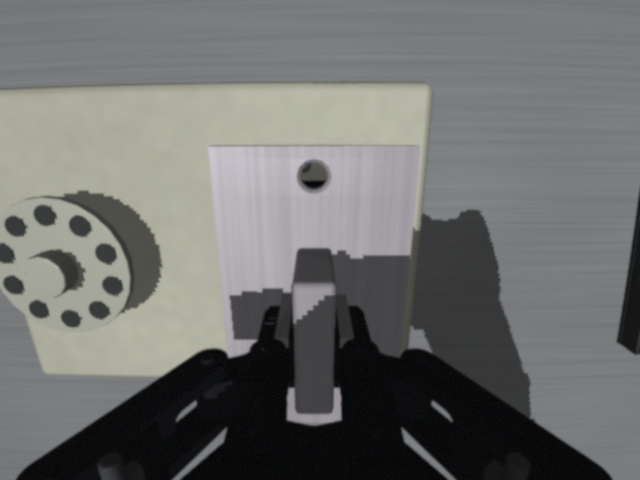

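View pics/scene5.png

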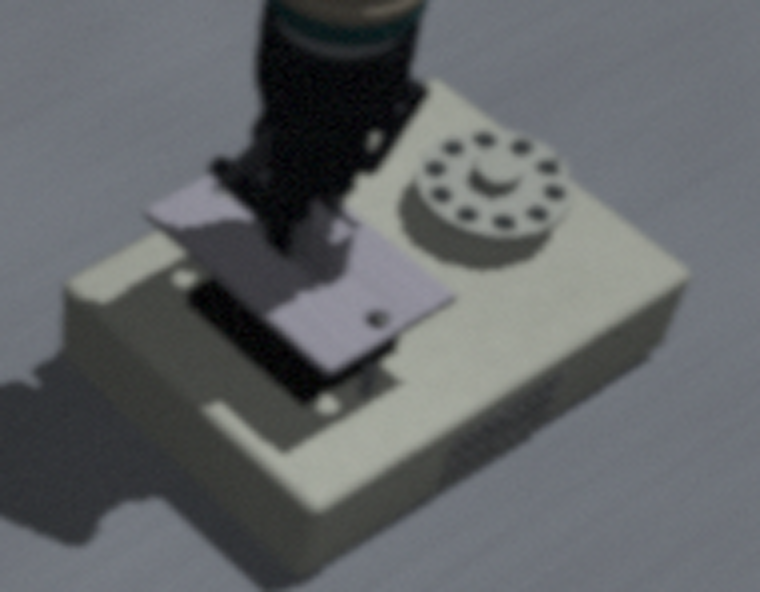

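View pics/top5.png

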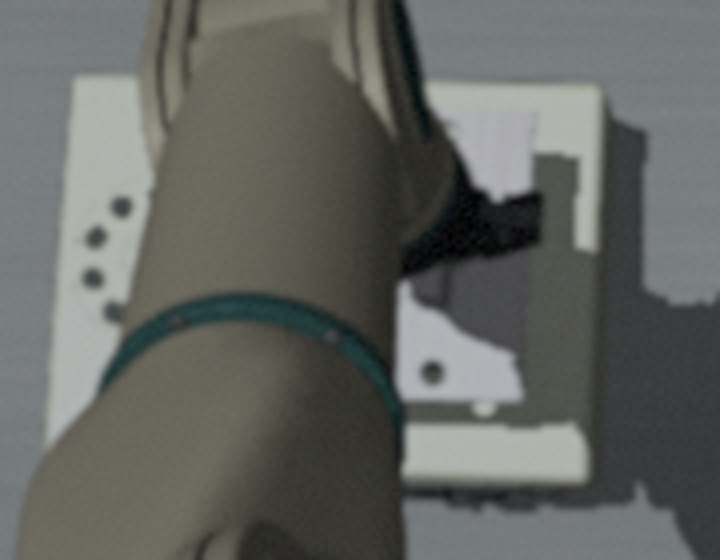

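The cover is above the opening. In the wrist view the far hole is at (314,176), with the opening edge dark through it; the deck's far-right corner is at (431,84). The top view is mostly blocked by the arm. I'll compare the hole with the deck edges, in the one wrist image.

```bash
python3 - <<'E'
from cell import ctrl,imaging
from h import *
np.set_printoptions(precision=2,suppress=True)
st=ctrl.read_state(); p=st["eef_pos"]
print(p,np.rad2deg(st["tool_rot"]),st["force"])
d=imaging.get_image("wrist"); im=d["img"].astype(int); g=cv2.cvtColor(d["img"],cv2.COLOR_RGB2GRAY).astype(float)
yel=im[...,0]-im[...,2]   # cream deck vs grey
print(yel[100,300],yel[60,300],yel[150,470])
# far edge: per col, first row with yel>thr
thr=(yel[95:110,240:400].mean()+yel[40:70,240:400].mean())/2
ys=cv2.GaussianBlur(yel.astype(np.float32),(5,5),0)
F=[];
for c in range(150,415,3):
    col=ys[60:130,c]; r=np.argmax(col>thr); F.append((c,60+r-(col[r]-thr)/(col[r]-col[r-1])))
Rr=[]
for r in range(105,200,3):
    row=ys[r,380:480]; k=np.where(row>thr)[0].max(); Rr.append((380+k+(row[k]-thr)/(row[k]-row[k+1]),r))
F=plane(d,F,85);Rr=plane(d,Rr,85)
def fit(P):
    vx,vy,x,y=cv2.fitLine(P[:,:2].astype(np.float32),cv2.DIST_HUBER,0,.01,.01).ravel(); return np.array([x,y]),np.array([vx,vy])
a,u=fit(F);b,v=fit(Rr)
print("far edge",a,u,np.rad2deg(np.arctan2(u[0],-u[1])),"right",b,v,np.rad2deg(np.arctan2(v[1],v[0])))
t=np.linalg.solve(np.c_[u,-v],b-a); cor=a+u*t[0]; print("corner",cor,"-> seat (yaw0)",cor+[-110,80])
# hole in plate
zt=p[2]-8.5
m=(g[155:198,292:336]<115).astype(np.uint8)
k=max(cv2.findContours(m,0,cv2.CHAIN_APPROX_NONE)[0],key=cv2.contourArea)
e=cv2.minEnclosingCircle(k);c=np.array(e[0])+[292,155];H=plane(d,[c],zt)[0];print("hole",c,e[1],H,"minus tcp",H-p)
E
```

```text
[491.84 183.53 168.37] [-89.99   0.01 179.57] [ 0.5   0.19 -2.88]
15 -5 -4
far edge [600.84 198.74] [0.01 1.  ] 179.70212 right [550.97 111.55] [ 1.   -0.01] -0.3137834
corner [600.38 111.28] -> seat (yaw0) [490.38 191.28]
hole [312.48 175.45] 14.945009231567383 [554.6  184.48 159.87] minus tcp [62.76  0.95 -8.5 ]
```

The deck yaw is -0.31°. The edge-based position differs by about 4 mm from the seal and studs, probably because of rounded edges. I'll back off 4 cm in x and lower a little, so the far stud shows beside the cover hole in one wrist image.

```bash
python3 -m inch '[0,0.8,0.3,0,0,0,0, 0,2,1,0,0,0,0, 0,3.2,1.8,0,0,0,0, 0,3.8,2.3,0,0,0,0, 0,4,2.5,0,0,0,0, 0,4,2.5,0,0,0,0, 0,4,2.5,0,0,0,0, 0,4,2.5,0,0,0,0]'
python3 - <<'E'
from cell import ctrl,imaging
from h import *
st=ctrl.read_state()
print(st["eef_pos"],np.rad2deg(st["tool_rot"]),st["force"],st["width"])
d=imaging.get_image("wrist"); im=d["img"][:,:,::-1]
cv2.imwrite("pics/wrist6.png",im); cv2.imwrite("pics/wrist6c.png",cv2.resize(im[60:200,240:390],None,fx=4,fy=4,interpolation=2))
E
```

```text
clock: 8.9
eef_pos: [452.5, 184.6, 143.7]
tool_rot: [-1.571, 0.001, 3.135]
force: [-0.7, -0.3, -3.9]
width: 15.4
[452.49299685 184.61700105 143.65372961] [-9.00225783e+01  7.44251659e-02  1.79633809e+02] [-0.66983624 -0.29694276 -3.91759244] 15.371053933889847
```

View pics/wrist6.png

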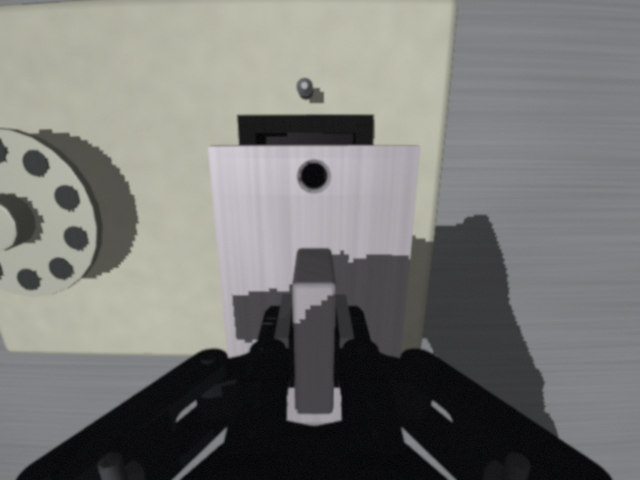

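View pics/wrist6c.png

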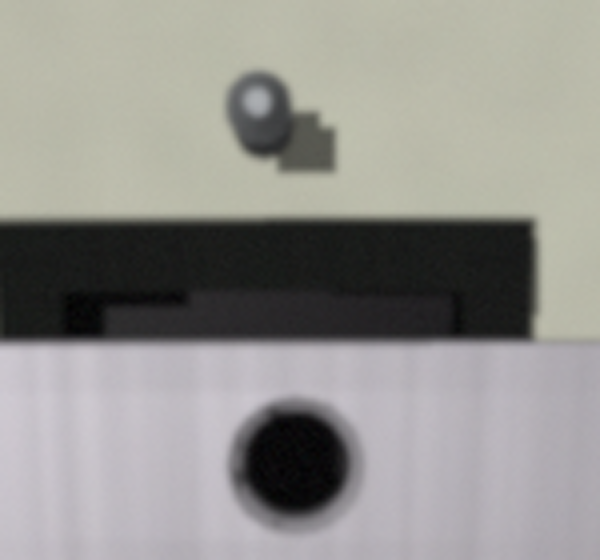

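The wrist crop shows the far stud's bright tip at (304,85), the seal's far edge just beyond the plate, and the cover's far hole centred at (314,176.5).

```bash
python3 - <<'E'
from cell import ctrl,imaging
from h import *
np.set_printoptions(precision=2,suppress=True)
st=ctrl.read_state(); p=st["eef_pos"]; print(p,np.rad2deg(st["tool_rot"]))
d=imaging.get_image("wrist")
C,_=ray(d,[(0,0)]); print("cam",C)
S=plane(d,[(304,85)],115)[0]; H=plane(d,[(314,176.5)],p[2]-8.5)[0]
He=plane(d,[(314-16.8,176.5),(314+16.8,176.5)],p[2]-8.5); print("hole dia",np.linalg.norm(He[0]-He[1]))
pc=plane(d,[(209,146),(419,146)],p[2]-8.5); print("plate far edge",pc,np.linalg.norm(pc[0]-pc[1]),np.rad2deg(np.arctan2((pc[0]-pc[1])[0],-(pc[0]-pc[1])[1])))
sc=plane(d,[(240+0,60+55),(240+533/4,60+55)],99); print("seal far corners",plane(d,[(238.5,115.5),(373.5,115)],99))
print("stud",S,"hole",H,"need",S-H,"hole-tcp",H-p)
E
```

```text
[452.35 184.58 143.59] [-90.02   0.06 179.63]
cam [534.91 184.92 286.55]
hole dia 14.574625110591908
plate far edge [[527.96 229.4  135.09]
 [527.41 140.29 135.09]] 89.11185661793508 179.64812495797136
seal far corners [[541.27 223.39  99.  ]
 [541.04 154.32  99.  ]]
stud [553.67 189.25 115.  ] hole [514.7  184.93 135.09] need [ 38.97   4.32 -20.09] hole-tcp [62.34  0.35 -8.5 ]
```

The far stud is offset (39.0, 4.3) mm from the hole, and yaw agrees within 0.1°. I'll move over and drop 8 mm, which leaves about 6 mm above the stud tips, then check.

```bash
python3 -m inch '[0,-0.6,0,-0.1,0,0,0, 0,-1.8,0,-0.2,0,0,0, 0,-3,0,-0.35,0,0,0, 0,-3.7,0,-0.45,0,0,0, 0,-3.9,0,-0.45,0,0,0, 0,-3.9,0.2,-0.45,0,0,0, 0,-3.9,0.5,-0.45,0,0,0, 0,-3.9,0.8,-0.45,0,0,0, 0,-3.9,0.8,-0.45,0,0,0, 0,-3.9,0.8,-0.45,0,0,0, 0,-3.9,0.8,-0.45,0,0,0]'
python3 - <<'E'
from cell import ctrl,imaging
from h import *
st=ctrl.read_state()
print(st["eef_pos"],np.rad2deg(st["tool_rot"]),st["force"],st["width"])
d=imaging.get_image("wrist"); im=d["img"][:,:,::-1]
cv2.imwrite("pics/wrist7c.png",cv2.resize(im[130:220,260:370],None,fx=6,fy=6,interpolation=2))
p=st["eef_pos"]
print("stud tip/base expected px",proj(d,[[553.67,189.25,115],[553.67,189.25,85]]))
d=imaging.get_image("scene"); im=d["img"][:,:,::-1]
cv2.imwrite("pics/scene7c.png",cv2.resize(im[130:230,340:440],None,fx=6,fy=6,interpolation=2))
E
```

```text
clock: 10.1
eef_pos: [490.7, 188.8, 135.4]
tool_rot: [-1.571, 0.0, 3.136]
force: [0.5, 0.8, -3.4]
width: 15.1
[490.68728572 188.81702897 135.42307324] [-9.00042510e+01  1.08626459e-02  1.79655938e+02] [ 0.54153147  0.76901829 -3.42852628] 15.112040752475234
stud tip/base expected px [[313.85547599 171.592327  ]
 [313.82367436 164.93181932]]
```

View pics/wrist7c.png

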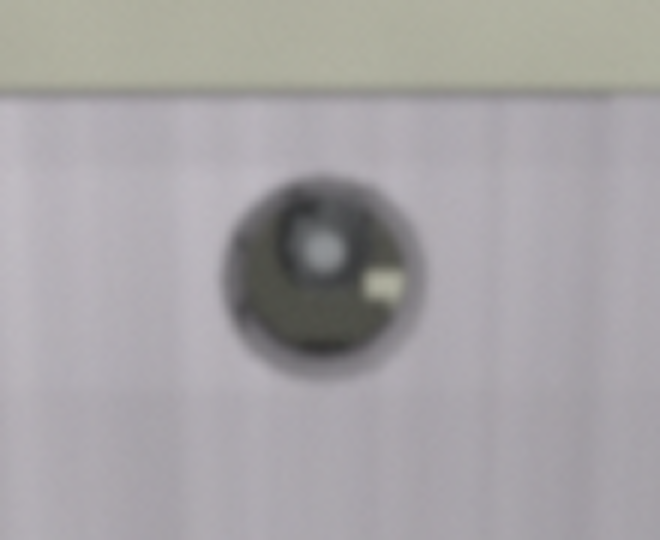

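View pics/scene7c.png

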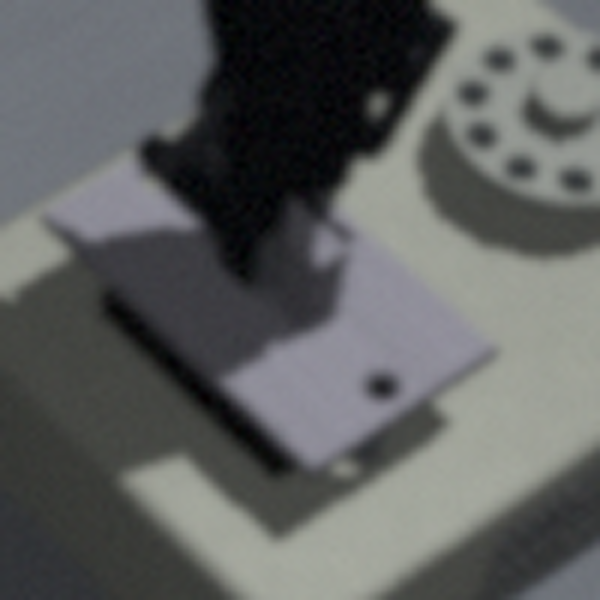

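Through the hole the stud tip shows at (313.7,171.7), with the hole centre at (314,176.3). Allowing for perspective, the stud is about 0.7 mm further in +x. I'll shift that and lower 12 mm onto the studs, slowly, watching the force.

```bash
python3 -m inch '[0,-0.06,0,0,0,0,0, 0,-0.06,0.1,0,0,0,0, 0,-0.06,0.3,0,0,0,0, 0,-0.06,0.5,0,0,0,0, 0,-0.06,0.7,0,0,0,0, 0,-0.06,0.9,0,0,0,0, 0,-0.06,1.1,0,0,0,0, 0,-0.06,1.2,0,0,0,0, 0,-0.06,1.2,0,0,0,0, 0,-0.06,1.2,0,0,0,0]'
python3 - <<'E'
from cell import ctrl,imaging
from h import *
st=ctrl.read_state()
print(st["eef_pos"],np.rad2deg(st["tool_rot"]),st["force"],st["torque"],st["width"])
d=imaging.get_image("wrist"); im=d["img"][:,:,::-1]
cv2.imwrite("pics/wrist8c.png",cv2.resize(im[130:220,260:370],None,fx=6,fy=6,interpolation=2))
d=imaging.get_image("scene"); im=d["img"][:,:,::-1]
cv2.imwrite("pics/scene8c.png",cv2.resize(im[130:230,340:440],None,fx=6,fy=6,interpolation=2))
E
```

```text
clock: 11.2
eef_pos: [491.3, 188.8, 123.3]
tool_rot: [-1.571, 0.0, 3.135]
force: [0.6, -0.0, -2.9]
width: 15.5
[491.31808904 188.78178386 123.33577805] [-9.00013086e+01  5.08731754e-03  1.79648891e+02] [ 0.59935884 -0.0481928  -2.93680139] [-0.0342672  -0.02193185 -0.03908289] 15.481808733819665
```

View pics/wrist8c.png

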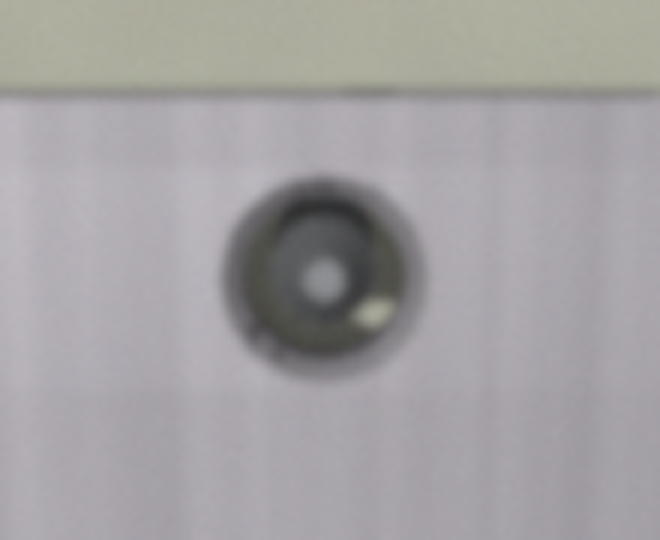

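View pics/scene8c.png

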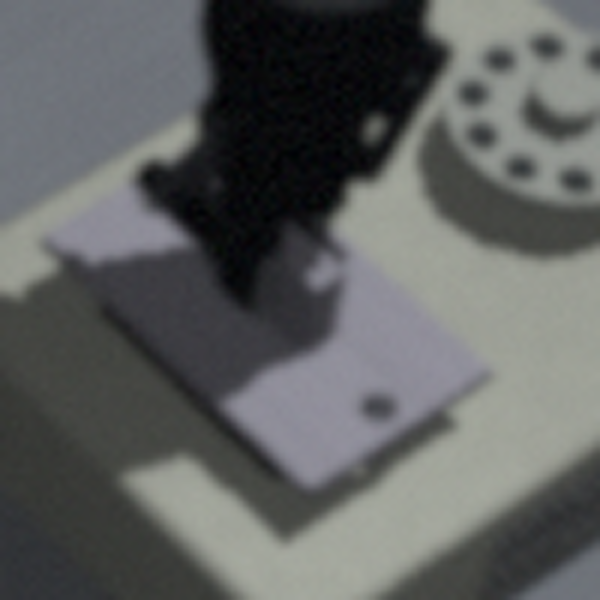

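The stud sits in the middle of the hole at (314,176.5) and there's no extra force. Continuing down to just above the seal (TCP about 114).

```bash
python3 -m inch '[0,0,0.1,0,0,0,0, 0,0,0.3,0,0,0,0, 0,0,0.5,0,0,0,0, 0,0,0.7,0,0,0,0, 0,0,0.8,0,0,0,0, 0,0,0.85,0,0,0,0, 0,0,0.85,0,0,0,0, 0,0,0.85,0,0,0,0]'; for i in 1 2; do python3 -m inch '[0,0,0.05,0,0,0,0, 0,0,0.1,0,0,0,0, 0,0,0.1,0,0,0,0]'; done
```

```text
clock: 12.1
eef_pos: [491.3, 188.8, 114.9]
tool_rot: [-1.571, 0.0, 3.135]
force: [0.1, 0.8, -3.3]
width: 15.0
clock: 12.4
eef_pos: [491.2, 188.8, 113.8]
tool_rot: [-1.571, -0.0, 3.135]
force: [-0.4, 0.1, -4.2]
width: 15.2
clock: 12.7
eef_pos: [491.3, 188.8, 112.9]
tool_rot: [-1.571, 0.0, 3.135]
force: [-0.6, -0.1, -2.8]
width: 14.9
```

```bash
for i in 1 2 3; do python3 -m inch '[0,0,0.05,0,0,0,0, 0,0,0.1,0,0,0,0, 0,0,0.1,0,0,0,0, 0,0,0.1,0,0,0,0]'; done
```

```text
clock: 13.1
eef_pos: [491.3, 188.8, 112.0]
tool_rot: [-1.571, 0.0, 3.136]
force: [-0.6, -0.5, -0.2]
width: 15.1
clock: 13.5
eef_pos: [491.3, 188.8, 111.0]
tool_rot: [-1.571, 0.0, 3.135]
force: [-0.1, 0.5, 1.8]
width: 15.0
clock: 13.9
eef_pos: [491.3, 188.8, 110.0]
tool_rot: [-1.571, 0.0, 3.135]
force: [-1.3, -0.3, 5.1]
width: 14.8
```

The force rises about 2.5 N/mm from contact at TCP about 113, as the seal should. Another 2 mm.

```bash
python3 -m inch '[0,0,0.05,0,0,0,0, 0,0,0.1,0,0,0,0, 0,0,0.15,0,0,0,0, 0,0,0.18,0,0,0,0, 0,0,0.18,0,0,0,0, 0,0,0.18,0,0,0,0, 0,0,0.18,0,0,0,0]'
python3 - <<'E'
from cell import ctrl,imaging
from h import *
F=[]
for i in range(12):
    imaging.get_image("scene"); st=ctrl.read_state(); F.append([st["force"][2],st["eef_pos"][2]])
F=np.array(F);print(F.mean(0),F.std(0),st["clock"])
E
```

```text
clock: 14.6
eef_pos: [491.4, 188.8, 108.5]
tool_rot: [-1.571, 0.0, 3.135]
force: [-2.4, -0.3, 8.6]
width: 15.2
[  8.69774647 108.52330934] [0.53126393 0.01273207] 15.2
```

Push 8.7 N, squash about 4.7 mm. Another 0.4 mm makes it about ten newtons, then I'll hold.

```bash
python3 -m inch '[0,0,0.02,0,0,0,0, 0,0,0.04,0,0,0,0, 0,0,0.04,0,0,0,0, 0,0,0.04,0,0,0,0]'
for i in 1 2 3; do python3 -m inch '[0,0,0,0,0,0,0, 0,0,0,0,0,0,0, 0,0,0,0,0,0,0, 0,0,0,0,0,0,0, 0,0,0,0,0,0,0, 0,0,0,0,0,0,0, 0,0,0,0,0,0,0, 0,0,0,0,0,0,0, 0,0,0,0,0,0,0, 0,0,0,0,0,0,0, 0,0,0,0,0,0,0, 0,0,0,0,0,0,0]'; done
python3 - <<'E'
from cell import ctrl,imaging
from h import *
F=[]
for i in range(12):
    d=imaging.get_image("scene"); st=ctrl.read_state(); F.append([*st["force"],st["eef_pos"][2],st["width"]])
F=np.array(F);print(F.mean(0),F.std(0),st["clock"],st["eef_pos"],np.rad2deg(st["tool_rot"]))
im=d["img"][:,:,::-1]
cv2.imwrite("pics/scene9.png",im)
cv2.imwrite("pics/scene9c.png",cv2.resize(im[130:230,340:440],None,fx=6,fy=6,interpolation=2))
d=imaging.get_image("wrist"); cv2.imwrite("pics/wrist9.png",d["img"][:,:,::-1])
E
```

```text
clock: 15.6
eef_pos: [491.4, 188.8, 108.2]
tool_rot: [-1.571, 0.0, 3.135]
force: [-2.6, -0.6, 9.5]
width: 15.0
clock: 16.8
eef_pos: [491.4, 188.8, 108.2]
tool_rot: [-1.571, 0.0, 3.135]
force: [-2.4, -0.5, 9.7]
width: 15.1
clock: 18.0
eef_pos: [491.4, 188.8, 108.2]
tool_rot: [-1.571, 0.0, 3.135]
force: [-2.0, -0.9, 8.7]
width: 15.4
clock: 19.2
eef_pos: [491.4, 188.8, 108.2]
tool_rot: [-1.571, 0.0, 3.135]
force: [-1.4, -0.5, 9.2]
width: 15.4
[ -2.62385699  -0.69842753   9.51084947 108.20059503  15.06064011] [0.49612075 0.42262398 0.48423964 0.0119238  0.21424172] 19.8 [491.37964982 188.79686572 108.2017767 ] [-9.00179209e+01  1.98007745e-02  1.79645961e+02]
```

View pics/scene9.png

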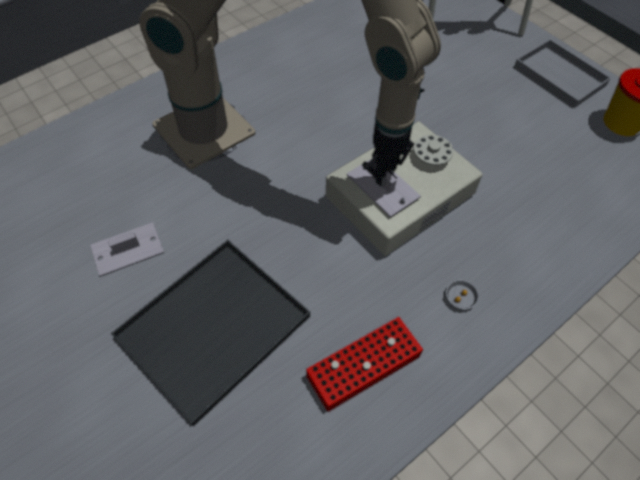

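View pics/scene9c.png

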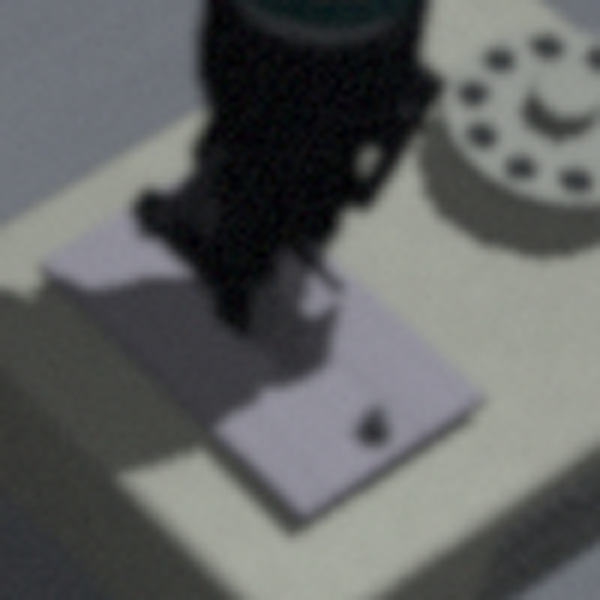

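View pics/wrist9.png

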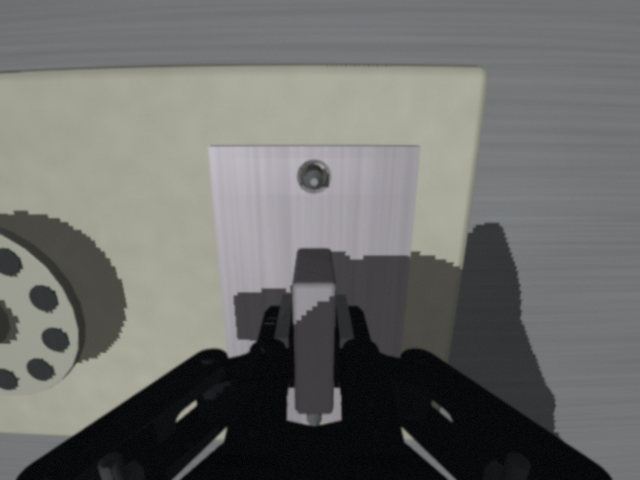

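Both studs show in the pictures: the far one in its hole at (314,176), the near one just visible at (314,418). The plate has not moved in the grip, and the rack and dish stand where they did. The push has been steady for over 4 s, so I'm handing in.

```bash
python3 -c "
from cell import finish_job,ctrl
s=ctrl.read_state();print(s['clock'],s['force'],s['eef_pos']);print(finish_job())"
```

```text
19.85 [-2.42091488  0.21485826  9.32229383] [491.37530865 188.79565146 108.20429838]
the job is handed in; nothing more can be done
None
```

The cover from the tray is on the rotator's two studs and pressed onto the seal, and I handed the job in with the arm still holding it down.

- **Push:** about 9.5 N on average (readings 8.7–9.7 N), held steadily for a little over 4 s up to hand-in at 19.85 s.
- **Seal:** squashed about 5 mm of its 14 mm. I worked this out from the TCP height and from the force rising about 2.5 N/mm; the seal was not measured directly.
- **Fit and grip:** the last wrist picture shows the far stud in its hole and the near one just visible past the lug. The cover did not slip in the grip.
- **Bystanders:** the tube rack, nut dish and look-alike cover look unmoved in the last scene picture.

**What disagreed:**
- **Deck edges:** they gave a seat position up to about 4 mm off the other estimates, so I aligned by the stud seen beside and through the cover's far hole.
- **Sideways force:** about 2.5 N in x remained at the end, possibly a light touch on a stud or internal strain in the arm. It stayed about the same through the hold.

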